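Clamp the bowl stop to the plating counter's slotted rail

ROBOT

A 6-joint arm with a two-finger parallel gripper is mounted at the origin on the work surface. World frame = base frame: x ahead of the robot, y to its left, z up, the work surface at z = 0. Lengths are in m, angles in rad, forces in N, time in s.
With the tool pointing down it reaches from about 0.275 to 0.775 m from the base axis. Payload 14.6 kg.
Tool frame: the origin (TCP) lies at the very end of the fingers, on their centre line; the grasp point (between the pads) lies 19 mm behind it (robot.grip_depth is the distance from the TCP to the grasp point, in m); z points along the fingers, y is the line along which they close (so a half turn about z gives the same grasp; the last joint's range is limited). The gripper opens to 85 mm and grips with 20 to 120 N. Pads are 22 mm wide; open, the fingers measure 114 mm over their backs; the gripper's body (76 mm by 85 mm) begins 54 mm behind the grasp point. The pads swing forward as they close: fully open they stand 13 mm farther back than shut.
Start: joints at [0.986, 0.263, -0.048, 1.259, 0, 1.415], TCP at [0.219, 0.477, 0.231] pointing down, gripper open.
Joint ranges: [-2.65, 2.65], [-0.89, 1.7], [-1.18, 1.37], [-2.13, 2.11], [-1.35, 1.29], [-3.14, 3.14]. Speed limits (rad/s): [1.89, 1.89, 2.57, 2.79, 3.14, 3.14].

INTERFACE

Orientations are given as a 3x3 rotation matrix whose columns are the frame's x, y, z axes.
In Python, from plant import robot gives the robot as it stands. The module is installed in compiled form; this text tells all that it offers.
- The arm moves only by the tool move_arm, never from a script. Its argument "series" is a list of rows, each an object with "dp": the shift along the tool's x, y, z in cm, a list of three; "rotation": the turn, a rotation vector about the tool's x, y, z in rad, a list of three; "fingers": the opening, from 0 (shut) to 1 (fully open). In form: [{"dp": [x, y, z], "rotation": [wx, wy, wz], "fingers": fingers}, ...]. A call has 1 to 8 rows; each row is the pose to reach, as a shift and turn from the pose commanded when the call began, along the tool's axes at that moment; what a row does not reach only later rows make up. A row lasts 1/12 s, in which the tool goes at most 41.7 mm and 7.16 degrees, less where a joint would pass 70% of its speed; a pose out of reach is approached as far as the arm can. A call with a gripper value outside its range is refused whole. The fingers move at their own pace and stop on an object; "force" is the grip in N (left out, the last holds). Time passes only in rows, so rows that repeat a pose let the fingers close. It gives the time, the measured TCP pose, the force, the opening and the grip force at its end, in the units of the state.
- robot.read_state(): the state, without advancing time (a new reading comes with each control period).
- robot.grab_frame(name): name is "scene" or "top"; returns (picture, depth): 400x640x3 uint8, blue, green, red; 400x640 float32, m along the optical axis (not along the pixel's ray), 0 where there is no reading.
- robot.camera_model(name): a dict with "intrinsics" (3x3 intrinsics, pixels), "pose" (4x4, takes a point from camera to world coordinates). Camera axes: x right, y down, z forward; pixel columns grow to the right and rows downward; lengths in m; the calibration is good to about 2 mm. A picture is of the moment at which its call begins. camera_model takes no time and is no camera call.
- robot.sign_off(): hands the job in; it is judged then, once.
The state is a dict: "clock": time; "qpos": joint angles; "joint_vel": joint speeds; "effort": joint torques, N m; "eef_pos": TCP position; "tcp_rot": TCP orientation; "contact_force": force on the tool from outside, world axes, zero at the start; "wrist_torque": the same for the moment, N m; "grip_width": opening from 0.0 (shut) to 1.0 (fully open); "finger_force": force on a finger pad.
Only numpy, scipy, OpenCV 4.12 (cv2) and the standard library are available. Lean on these libraries where they do the work, as an engineer would, in place of code of your own. Each camera call takes 0.05 s, during which the arm holds its last target. There are 200 camera calls.

TASK

Clamp the blue bowl stop to the slotted rail right where it stands: take the orange-knobbed T-bolt out of its white holder, lower its head through the stop's hole into the rail slot, turn it clockwise until the head lies square across the slot, then tighten the knob hand-tight (about 0.3 N m). Never force or overtighten the bolt, keep the stop where it is, leave the other things on the counter alone, and let go at the end.

Things in the scene. Friction and masses are not known exactly. Their poses are not given: they have to be found in the camera images.
- rail: Bare aluminium T-slot rail, fixed: 70 wide x 260 long x 32 mm high (94 wide with dark side strips). Origin under its centre on the counter; local y runs along the slot. Slot mouth 18.5 wide, centred; lips 6 thick; below them a cavity 37 wide, from 6 to 26 mm above the counter. Open at both ends.
- stop: Loose blue bowl stop (0.55-0.95 kg) straddling the rail, free to slide along it only. Origin: centre of its hole, at the level of the rail's top (underside of its 6 mm thick foot, 96 long x 82 wide). Local y along the slot; an arm with a curved fence reaches 95-125 mm to local +x, fence top 17 mm above the origin.
- stop_hole (a point): Centre of the stop's oblong through-hole, at the foot's top face, 38 mm above the counter. Hole 21 mm wide (local x) x 48 long (local y), over the rail slot.
- bolt: T-bolt, 0.24 kg, loose. Origin: underside of the head; z up the stud. Head 36 long (local y) x 16 wide (local x) x 13 mm, its lowest 3 mm only 30 x 12; two opposite corners cut, so under the lips it turns a quarter clockwise (from above) only, then stops on the cavity walls. Stud 12 mm, top at z=66 mm, with a red stripe on it along local y.
- bolt_head (a point): On the bolt's axis, top face of the head (13 mm above its underside; 34-36 mm below knob_grip at first). Slack at first: with the washer resting on the stop it hangs 1.4 to 3.2 mm below the lips. Tightening draws it up 2.5 mm per radian of nut; once it bears on the lips (26 mm above the counter) the clamp force grows about 115 N per radian.
- knob_grip (a point): On the bolt's axis, 17 mm up the round orange knob (38 mm wide, 26 high), gripped from above. 21 mm below it: underside of a captive 36 mm washer that rests on stop or holder and bears the hanging bolt. Clockwise tightens. Knob is sprung on the nut (1.5 N m per rad). Torque: 0.02 or less while the head turns along, 0.18 N m nut running, 0.24-0.36 hand-tight, 0.40 too tight.
- holder: White holder block, fixed, 64 x 72 x 36 mm, origin under its centre, left or right of the rail; the bolt hangs upright in its oblong pocket (22 x 46 mm, long along local y) by the washer, to be drawn straight up 40 mm.
- bowl_a: Black bowl 150 mm wide, 45 high, in front of the stop's fence; origin under its centre. Bystander.
- bowl_b: Black bowl 150 mm wide, 45 high, on the right; origin under its centre. Bystander.
- bowl_c: Black bowl 150 mm wide, 45 high, on the left; origin under its centre. Bystander.
- salt_dish: Small white dish 64 mm wide, 30 high, on the other side of the rail from the holder; origin under its centre. Bystander.
- spoon: Steel spoon lying near left; bystander.
Things that resemble listed ones, but are neither listed nor needed, are in the scene too. Several things have the shape of the stop; the one meant has the colours described above. There is more than one size of the bolt; the job needs the smaller.

How it is judged:
On the way, in this order (a step that is already met when the one before it is completed fails the run):
1. the bolt's head is through the stop's hole and the slot mouth, below the lips, still lengthwise (z of bolt_head in the frame of rail between 0.014 and 0.0268 m and x of bolt_head in the frame of rail between -0.006 and 0.006 m and y of bolt_head in the frame of stop between -0.021 and 0.021 m and angle between bolt's own z axis and vertical below 0.12 rad and angle between the y axis of bolt and the y axis of rail, either way round below 0.35 rad), for 0.1 s.
2. the head is turned square across the slot, under the lips (z of bolt_head in the frame of rail between 0.014 and 0.0268 m and x of bolt_head in the frame of rail between -0.006 and 0.006 m and y of bolt_head in the frame of stop between -0.021 and 0.021 m and angle between bolt's own z axis and vertical below 0.12 rad and angle between the y axis of bolt and the x axis of rail, either way round below 0.28 rad), for 0.2 s.
At the end, for the whole second after the job is handed in: The bolt's head is under the lips, square across the slot within 16 degrees and upright; the bolt pulls on the rail and presses on the stop with over 25 N each; the stop stands within 12 mm of where it started; the bolt is at rest and released (all of step 2 and contact force between bolt and rail above 25 N and contact force between bolt and stop above 25 N and distance of stop from where it was at the start of the episode below 0.012 m and angle between stop's own z axis and vertical below 0.05 rad and linear speed of bolt below 0.02 m/s and contact force between the fingers and anything else below 0.5 N); the robot touches nothing.
It fails at once if the bolt is forced or overtightened: over 90 N between it and the rail or the stop (contact force between bolt and rail above 90 N or contact force between bolt and stop above 90 N).
It fails at once if the stop is shoved over 20 mm along the rail or lifted off it (distance of stop from where it was at the start of the episode above 0.02 m or angle between stop's own z axis and vertical above 0.15 rad).
It fails at once if a bystander is moved over 25 mm (distance of any of bowl_a, bowl_b, bowl_c, salt_dish, spoon from where it was at the start of the episode above 0.025 m).
It also fails if it takes over 72 s, if anything falls off the work surface, if the arm or the gripper's body presses on something with over 40 N, if the wrist force passes 120 N, or if a joint passes its speed limit or range.

## Working session

There is one attempt and no reset: what is moved stays moved. The work goes in short steps, Python scripts to look and compute and a tool call to move; the robot and the scene stay as the last step left them, time stands still between calls to the robot, and variables do not carry over. Pictures are saved under pics/ and viewed, at most 10 in all, crops included, and the job is handed in when it is done.

Besides the shell and the picture viewer there is one more tool, called after ">>>" by a JSON object that holds its "method" and its "body". move_arm: Moves the arm, as the interface text tells. Its arguments: {"type":"object","properties":{"series":{"type":"array","items":{"type":"object","properties":{"dp":{"type":"array","items":{"type":"number"}},"rotation":{"type":"array","items":{"type":"number"}},"fingers":{"type":"number"}}}},"force":{"type":"number"}},"required":["series"]}

```bash
mkdir -p pics; python3 - <<'E'
from plant import robot
import cv2,numpy as np
for n in("scene","top"):
    p,d=robot.grab_frame(n); cv2.imwrite(f"pics/{n}0.png",p); np.save(f"{n}0.npy",d)
    m=robot.camera_model(n); print(n,np.round(m["intrinsics"],1).tolist(),np.round(m["pose"],3).tolist())
s=robot.read_state(); print({k:np.round(v,3).tolist() for k,v in s.items()}, robot.grip_depth)
E
```

```text
scene [[460.8, 0.0, 321.3], [0.0, 460.8, 207.3], [0.0, 0.0, 1.0]] [[-0.111, 0.671, -0.733, 1.373], [0.994, 0.068, -0.088, 0.081], [-0.009, -0.739, -0.674, 0.841], [0.0, 0.0, 0.0, 1.0]]
top [[504.7, 0.0, 319.5], [0.0, 504.7, 196.5], [0.0, 0.0, 1.0]] [[-0.001, -0.993, 0.119, 0.373], [-1.0, -0.0, -0.006, -0.019], [0.006, -0.119, -0.993, 1.32], [0.0, 0.0, 0.0, 1.0]]
{'clock': 0.1, 'qpos': [0.986, 0.263, -0.049, 1.259, 0.0, 1.415], 'joint_vel': [0.001, -0.001, -0.0, 0.0, 0.001, 0.001], 'effort': [0.003, -63.858, 38.506, 0.01, -0.0, 0.0], 'eef_pos': [0.219, 0.477, 0.231], 'tcp_rot': [[-0.909, 0.417, -0.001], [0.417, 0.909, -0.001], [0.0, -0.001, -1.0]], 'contact_force': [0.733, -0.105, 0.041], 'wrist_torque': [-0.018, -0.004, -0.005], 'finger_force': 0.0, 'grip_width': 1.001} 0.0187
```

View pics/scene0.png

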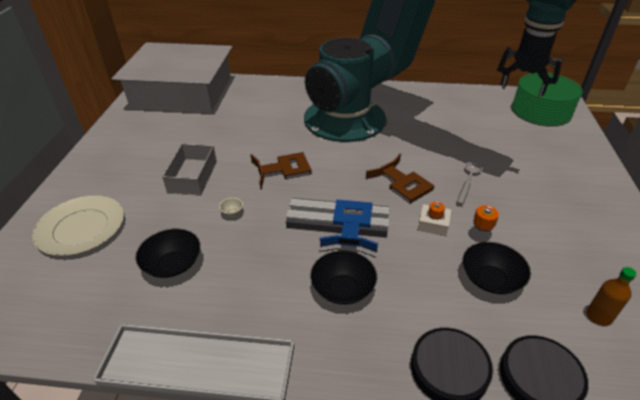

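View pics/top0.png

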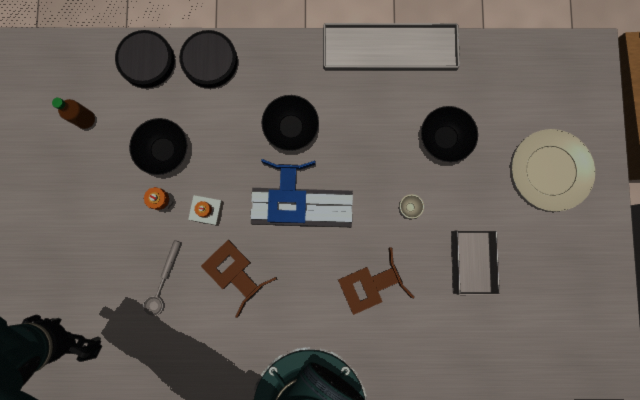

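The pictures show the rail at top-view (302,208), the stop's hole at about (288,207), and the holder with its knob at (204,209). A larger bolt stands at (156,198). Next I measure these.

```bash
cat > h.py <<'E'
import cv2,numpy as np
from plant import robot
M={n:robot.camera_model(n) for n in("scene","top")}
def pt(n,uv,z):
    K,T=np.array(M[n]["intrinsics"]),np.array(M[n]["pose"])
    r=T[:3,:3]@np.linalg.solve(K,[uv[0],uv[1],1]); o=T[:3,3]
    return o+r*(z-o[2])/r[2]
def pix(n,P):
    K,T=np.array(M[n]["intrinsics"]),np.array(M[n]["pose"])
    c=K@(T[:3,:3].T@(np.array(P)-T[:3,3])); return c[:2]/c[2]
def blobs(p,lo,hi,box,amin=15):
    x0,y0,x1,y1=box; hsv=cv2.cvtColor(p,cv2.COLOR_BGR2HSV)
    m=np.zeros(p.shape[:2],np.uint8); m[y0:y1,x0:x1]=cv2.inRange(hsv,lo,hi)[y0:y1,x0:x1]
    c,_=cv2.findContours(m,cv2.RETR_CCOMP,cv2.CHAIN_APPROX_NONE)
    return m,[k for k in c if cv2.contourArea(k)>=amin]
E
python3 - <<'E'
from h import *
t=cv2.imread("pics/top0.png"); s=cv2.imread("pics/scene0.png")
def show(name,n,p,lo,hi,box,z,amin=15):
    m,c=blobs(p,lo,hi,box,amin)
    for k in c:
        r=cv2.minAreaRect(k); b=cv2.boxPoints(r)
        W=np.array([pt(n,q,z)[:2] for q in b]); e=W[1]-W[0]; f=W[2]-W[1]
        l=e if np.hypot(*e)>np.hypot(*f) else f
        print(name,n,cv2.contourArea(k),np.round(r[0],1),"ctr",np.round(W.mean(0),4),"size",np.round([np.hypot(*e),np.hypot(*f)],3),"long deg",round(np.degrees(np.arctan2(l[1],l[0]))%180,1))
blue=((100,120,40),(125,255,255)); org=((3,150,110),(18,255,255)); 
show("blue","top",t,*blue,(240,150,330,235),.038)
show("blue","scene",s,*blue,(300,190,400,260),.038)
show("knob","top",t,*org,(185,185,225,230),.061)
show("knob","scene",s,*org,(415,190,455,225),.05)
show("holder","top",t,(0,0,170),(180,60,255),(180,185,230,232),.036)
show("rail","top",t,(0,0,185),(180,60,255),(245,180,360,232),.032)
top=cv2.resize(t[170:240,140:360],None,fx=3.6,fy=3.6,interpolation=cv2.INTER_CUBIC)
sc=cv2.resize(s[185:260,280:510],None,fx=3.4,fy=3.4,interpolation=cv2.INTER_CUBIC)
w=max(top.shape[1],sc.shape[1]); z=lambda a:cv2.copyMakeBorder(a,0,0,0,w-a.shape[1],cv2.BORDER_CONSTANT)
cv2.imwrite("pics/z1.png",np.vstack([z(top),z(sc)]))
E
```

```text
blue top 1546.5 [286.8 191.1] ctr [0.5406 0.0568] size [0.161 0.134] long deg 178.6
blue top 189.0 [286.5 206. ] ctr [0.5016 0.0574] size [0.026 0.054] long deg 90.0
blue scene 1267.5 [350.2 224.3] ctr [0.55   0.0543] size [0.168 0.145] long deg 2.5
blue scene 114.5 [352.5 211.3] ctr [0.5062 0.0576] size [0.026 0.054] long deg 87.3
knob top 143.0 [201.5 208.5] ctr [0.493  0.2686] size [0.033 0.033] long deg 1.5
knob top 45.0 [201.5 208. ] ctr [0.4942 0.2686] size [0.019 0.02 ] long deg 45.6
knob scene 81.0 [436.9 207.1] ctr [0.4819 0.2701] size [0.036 0.036] long deg 170.4
```

View pics/z1.png

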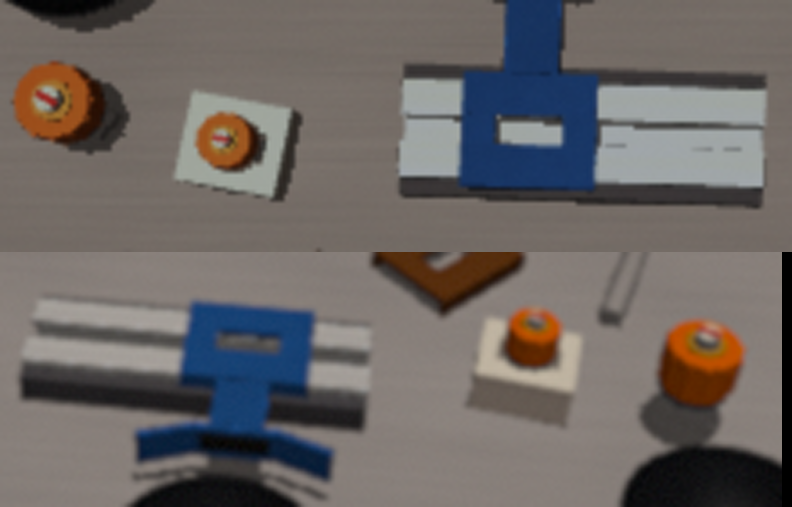

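The zoom shows the small bolt upright in the holder, stud tip near top-view (202,209) and scene (438,206). The rail and stop are turned about −2° and the holder about −10°. I now refine these by edges.

```bash
python3 - <<'E'
from h import *
t=cv2.imread("pics/top0.png"); s=cv2.imread("pics/scene0.png")
for n,p,box in(("top",t,(185,185,222,228)),("scene",s,(418,195,455,225))):
    m,c=blobs(p,(0,130,60),(22,255,255),box,10); ys,xs=np.nonzero(m)
    ctr=((xs.min()+xs.max())/2,(ys.min()+ys.max())/2); print("knob",n,ctr,xs.max()-xs.min()+1,ys.max()-ys.min()+1,pt(n,ctr,.053).round(4))
    g=cv2.cvtColor(p,cv2.COLOR_BGR2HSV)
    cx,cy=map(int,np.round(ctr))
    print(g[cy-5:cy+5,cx-5:cx+6,1])
print("stud",pt("top",(201.7,208.6),.075).round(4),pt("scene",(437.9,205.9),.075).round(4))
# holder, top: bright low-sat, corners
hsv=cv2.cvtColor(t,cv2.COLOR_BGR2HSV)
m=np.zeros(t.shape[:2],np.uint8); b=(slice(185,235),slice(182,232))
m[b]=(((hsv[b][...,2]>150))|((hsv[b][...,1]>130)&(hsv[b][...,2]>90)))*255
k=max(cv2.findContours(m,0,1)[0],key=cv2.contourArea); r=cv2.minAreaRect(k)
print("holder",r,[pt("top",q,.036).round(4)[:2] for q in cv2.boxPoints(r)],pt("top",r[0],.036).round(4))
# rail edges: dark strips; sample columns away from stop
v=hsv[...,2].astype(int)
for cols in((254,266),(308,350)):
  for c in range(*cols,4 if cols[0]<300 else 6):
    print(c,v[184:232,c].tolist())
E
```

```text
knob top (np.float64(202.0), np.float64(208.5)) 15 16 [0.4937 0.2691 0.053 ]
[[152 193 204 206 206 204 204 206 205 196 164]
 [198 206 203 202 199 199 202 203 204 204 201]
 [206 203 184 155 143 154 181 194 202 204 205]
 [206 191 136  62  30  55 143 177 194 202 206]
 [206 180 126  76  62  31  65 166 187 203 203]
 [205 182 153 155 155 155 148 169 181 199 204]
 [204 156  42  56  65 106 114 162 182 200 203]
 [206 177  91  31  22  58 136 174 189 203 203]
 [206 195 169 150 138 162 177 181 199 201 203]
 [206 206 198 188 186 187 191 200 206 204 203]]
knob scene (np.float64(436.5), np.float64(210.0)) 16 17 [0.4966 0.2676 0.053 ]
[[255 255 255 195 116  50  43  54  93 171 255]
 [255 255 255 211 160  95  47  56 108 177 255]
 [255 255 255 255 208 171 139 137 173 217 255]
 [255 255 255 255 255 244 222 222 242 255 255]
 [255 255 255 255 255 255 255 255 255 255 255]
 [255 255 255 255 255 255 255 255 255 255 255]
 [255 255 255 255 255 255 255 255 255 255 255]
 [255 255 255 255 255 255 255 255 255 255 255]
 [255 255 255 255 255 255 255 255 255 255 255]
 [255 255 255 255 255 255 255 255 255 255 255]]
st
[... 1911 characters left out ...]
]
332 [114, 114, 115, 115, 115, 110, 65, 57, 56, 71, 136, 163, 166, 166, 166, 165, 167, 166, 165, 155, 72, 85, 158, 166, 166, 167, 165, 155, 165, 167, 166, 166, 166, 168, 166, 167, 156, 79, 58, 57, 56, 54, 47, 110, 118, 117, 114, 115]
338 [116, 114, 114, 114, 116, 111, 75, 58, 55, 60, 95, 160, 166, 166, 165, 166, 167, 166, 167, 156, 88, 88, 158, 166, 166, 166, 167, 163, 165, 166, 165, 166, 166, 168, 167, 167, 164, 129, 67, 57, 56, 54, 51, 107, 117, 117, 114, 116]
344 [117, 113, 113, 115, 116, 113, 84, 58, 55, 59, 92, 159, 165, 166, 166, 165, 165, 166, 167, 162, 134, 95, 159, 168, 166, 166, 160, 132, 162, 165, 166, 166, 166, 166, 167, 168, 165, 134, 68, 56, 55, 55, 53, 88, 114, 117, 116, 116]
```

```bash
cat >> h.py <<'E'
from scipy.spatial.transform import Rotation as Ro
def go(p,ang):
    s=robot.read_state(); R=np.array(s["tcp_rot"]); a=np.radians(ang); x=np.array([np.cos(a),np.sin(a),0]); z=np.array([0,0,-1.])
    T=np.stack([x,np.cross(z,x),z],1)
    print("t",round(s["clock"],2),"at",np.round(s["eef_pos"],4),"ang",round(np.degrees(np.arctan2(R[1,0],R[0,0])),2),"q6",round(s["qpos"][5],2),
     "F",np.round(s["contact_force"],2),"M",np.round(s["wrist_torque"],3),"grip",round(s["grip_width"],3),round(s["finger_force"],1))
    print(" dp",np.round(R.T@(np.array(p)-s["eef_pos"])*100,2),"rot",np.round(Ro.from_matrix(R.T@T).as_rotvec(),3))
E
python3 - <<'E'
from h import *
go([.4945,.268,.13],235.4)
for c in(258,286.8,326): print(pt("top",(c,204.95+(c-258)*.0316),.032))
E
```

```text
t 0.1 at [0.2186 0.477  0.2309] ang 155.37 q6 1.42 F [ 0.73 -0.1   0.04] M [-0.018 -0.004 -0.005] grip 1.001 0.0
 dp [-33.79  -7.5   10.09] rot [-1.000e-03 -1.000e-03 -1.397e+00]
[0.5048582  0.13078432 0.032     ]
[0.50251133 0.05695725 0.032     ]
[ 0.49931598 -0.04356103  0.032     ]
```

>>> {"method": "move_arm", "body": {"series": [{"dp": [-33.7, -7.5, 0], "rotation": [0, 0, -1.39], "fingers": 1}, {"dp": [-33.7, -7.5, 0], "rotation": [0, 0, -1.39], "fingers": 1}, {"dp": [-33.7, -7.5, 0], "rotation": [0, 0, -1.39], "fingers": 1}, {"dp": [-33.7, -7.5, 0], "rotation": [0, 0, -1.39], "fingers": 1}, {"dp": [-33.7, -7.5, 0], "rotation": [0, 0, -1.39], "fingers": 1}, {"dp": [-33.7, -7.5, 0], "rotation": [0, 0, -1.39], "fingers": 1}, {"dp": [-33.7, -7.5, 0], "rotation": [0, 0, -1.39], "fingers": 1}, {"dp": [-33.7, -7.5, 0], "rotation": [0, 0, -1.39], "fingers": 1}]}}

```text
clock: 0.77
eef_pos: [0.46, 0.2942, 0.2312]
tcp_rot: [[-0.887, -0.461, -0.0], [-0.461, 0.887, -0.0], [0.0, 0.0, -1.0]]
contact_force: [-0.4, 0.3, 0.9]
grip_width: 0.995
finger_force: 0.0
```

```bash
python3 -c "
from h import *
go([.4945,.268,.12],235.4)"
```

```text
t 0.77 at [0.46   0.2942 0.2312] ang -152.54 q6 -0.06 F [-0.35  0.3   0.88] M [0.024 0.022 0.006] grip 0.995 0.0
 dp [-1.86 -3.91 11.12] rot [ 0.    -0.    -0.488]
```

>>> {"method": "move_arm", "body": {"series": [{"dp": [-1.2, -3, 11], "rotation": [0, 0, -0.44], "fingers": 1}, {"dp": [-1.2, -3, 11], "rotation": [0, 0, -0.44], "fingers": 1}, {"dp": [-1.2, -3, 11], "rotation": [0, 0, -0.44], "fingers": 1}, {"dp": [-1.2, -3, 11], "rotation": [0, 0, -0.44], "fingers": 1}, {"dp": [-1.2, -3, 11], "rotation": [0, 0, -0.44], "fingers": 1}, {"dp": [-1.2, -3, 11], "rotation": [0, 0, -0.44], "fingers": 1}]}}

```text
clock: 1.27
eef_pos: [0.4833, 0.2744, 0.1214]
tcp_rot: [[-0.613, -0.79, -0.0], [-0.79, 0.613, -0.0], [0.0, 0.0, -1.0]]
contact_force: [0.1, 1.0, 0.3]
grip_width: 1.001
finger_force: 0.0
```

```bash
python3 -c "
from h import *
go([.4945,.268,.039],235.4)
p,d=robot.grab_frame('scene'); q,_=robot.grab_frame('top')
a=cv2.resize(p[150:250,370:520],(600,400),interpolation=2); cv2.imwrite('pics/a1.png',a)"
```

```text
t 1.27 at [0.4833 0.2744 0.1214] ang -127.81 q6 -0.54 F [0.06 0.96 0.32] M [ 0.025 -0.032 -0.015] grip 1.001 0.0
 dp [-0.18 -1.28  8.24] rot [ 0.    -0.    -0.056]
```

View pics/a1.png

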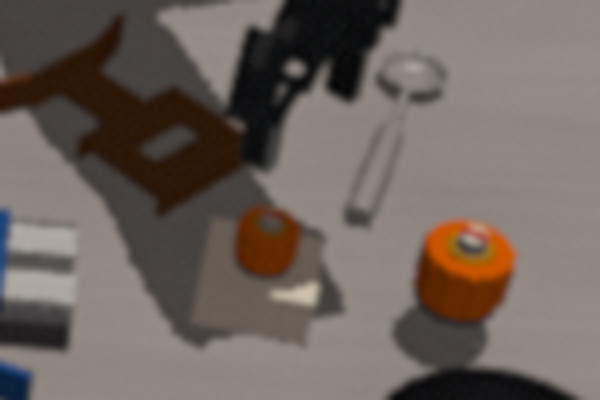

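The open gripper hangs over the holder knob, which is at crop (267,242). I shift 13 mm sideways, go down and close.

>>> {"method": "move_arm", "body": {"series": [{"dp": [-0.2, -1.3, 1], "rotation": [0, 0, -0.055], "fingers": 1}, {"dp": [-0.2, -1.3, 3], "rotation": [0, 0, -0.055], "fingers": 1}, {"dp": [-0.2, -1.3, 5.5], "rotation": [0, 0, -0.055], "fingers": 1}, {"dp": [-0.2, -1.3, 7.5], "rotation": [0, 0, -0.055], "fingers": 1}, {"dp": [-0.2, -1.3, 8.2], "rotation": [0, 0, -0.055], "fingers": 1}, {"dp": [-0.2, -1.3, 8.2], "rotation": [0, 0, -0.055], "fingers": 1}]}}

```text
clock: 1.87
eef_pos: [0.4942, 0.2681, 0.0387]
tcp_rot: [[-0.567, -0.824, -0.001], [-0.824, 0.567, -0.0], [0.001, 0.001, -1.0]]
contact_force: [-1.3, 0.2, -0.5]
grip_width: 1.001
finger_force: 0.0
```

>>> {"method": "move_arm", "body": {"series": [{"dp": [0, 0, 0], "rotation": [0, 0, 0], "fingers": 0.55}, {"dp": [0, 0, 0], "rotation": [0, 0, 0], "fingers": 0.5}, {"dp": [0, 0, 0], "rotation": [0, 0, 0], "fingers": 0.35}, {"dp": [0, 0, 0], "rotation": [0, 0, 0], "fingers": 0.35}, {"dp": [0, 0, 0], "rotation": [0, 0, 0], "fingers": 0.35}, {"dp": [0, 0, 0], "rotation": [0, 0, 0], "fingers": 0.35}], "force": 30}}

```text
clock: 2.37
eef_pos: [0.4953, 0.2683, 0.0404]
tcp_rot: [[-0.567, -0.824, 0.002], [-0.824, 0.567, 0.001], [-0.001, -0.001, -1.0]]
contact_force: [-0.9, 0.2, 7.9]
grip_width: 0.434
finger_force: 29.1
```

```bash
python3 -c "
from h import *
go([.4945,.268,.12],235.4)"
```

```text
t 2.37 at [0.4953 0.2683 0.0404] ang -124.51 q6 -0.62 F [-0.92  0.18  7.93] M [-0.1    0.329 -0.009] grip 0.434 29.1
 dp [ 0.06  0.04 -7.96] rot [-0.001  0.001  0.002]
```

>>> {"method": "move_arm", "body": {"series": [{"dp": [0, 0, -1], "rotation": [0, 0, 0], "fingers": 0.35}, {"dp": [0, 0, -3], "rotation": [0, 0, 0], "fingers": 0.35}, {"dp": [0, 0, -5], "rotation": [0, 0, 0], "fingers": 0.35}, {"dp": [0, 0, -7], "rotation": [0, 0, 0], "fingers": 0.35}, {"dp": [0, 0, -9], "rotation": [0, 0, 0], "fingers": 0.35}, {"dp": [0, 0, -9], "rotation": [0, 0, 0], "fingers": 0.35}, {"dp": [0, 0, -9], "rotation": [0, 0, 0], "fingers": 0.35}], "force": 40}}

```text
clock: 2.95
eef_pos: [0.4952, 0.2682, 0.1303]
tcp_rot: [[-0.567, -0.824, 0.002], [-0.824, 0.567, 0.001], [-0.002, -0.001, -1.0]]
contact_force: [0.0, -0.5, -3.8]
grip_width: 0.428
finger_force: 40.6
```

```bash
python3 -c "
from h import *
go([.5025,.0574,.13],243.6)
p,d=robot.grab_frame('scene'); np.save('s2.npy',d); cv2.imwrite('pics/full2.png',p)
a=cv2.resize(p[130:240,380:500],(720,600),interpolation=2)[:600]; a=cv2.resize(a,(650,596)); cv2.imwrite('pics/a2.png',a)"
```

```text
t 2.95 at [0.4952 0.2682 0.1303] ang -124.51 q6 -0.62 F [ 0.01 -0.53 -3.75] M [ 0.027  0.021 -0.01 ] grip 0.428 40.6
 dp [ 16.96 -12.54   0.02] rot [-0.001  0.002 -0.142]
```

View pics/a2.png

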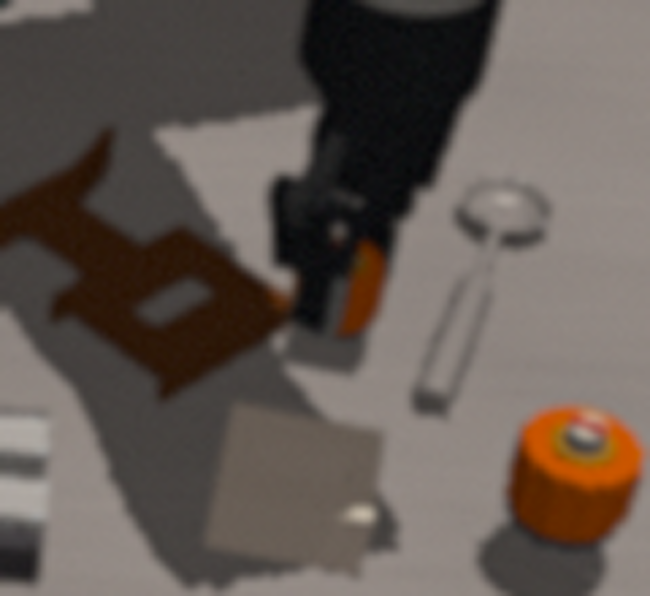

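The bolt is out of the holder: its grey head hangs below the finger at crop (325,355), lying roughly along the image horizontal. Depth should give its angle.

```bash
python3 - <<'E'
from h import *
d=np.load("s2.npy"); K,T=np.array(M["scene"]["intrinsics"]),np.array(M["scene"]["pose"])
v,u=np.mgrid[175:215,420:460]; dd=d[175:215,420:460]
c=np.stack([(u-K[0,2])/K[0,0]*dd,(v-K[1,2])/K[1,1]*dd,dd],-1)@T[:3,:3].T+T[:3,3]
ok=(dd>0)&(c[...,2]>.08)&(c[...,2]<.112)&(np.hypot(c[...,0]-.495,c[...,1]-.268)<.04)
for r in range(40):
    if ok[r].any(): print(r+175,[(int(u[r,i]),*np.round(c[r,i]*1000).astype(int)) for i in np.nonzero(ok[r])[0]])
E
```

```text
191 [(434, np.int64(492), np.int64(253), np.int64(110)), (435, np.int64(489), np.int64(256), np.int64(108))]
192 [(433, np.int64(497), np.int64(250), np.int64(111)), (434, np.int64(492), np.int64(253), np.int64(107)), (435, np.int64(496), np.int64(255), np.int64(111)), (437, np.int64(494), np.int64(260), np.int64(109)), (446, np.int64(491), np.int64(282), np.int64(109)), (447, np.int64(492), np.int64(284), np.int64(110))]
193 [(433, np.int64(497), np.int64(251), np.int64(108)), (434, np.int64(499), np.int64(253), np.int64(110)), (435, np.int64(499), np.int64(255), np.int64(110)), (436, np.int64(497), np.int64(258), np.int64(109)), (437, np.int64(497), np.int64(260), np.int64(109)), (439, np.int64(500), np.int64(264), np.int64(112)), (440, np.int64(499), np.int64(267), np.int64(111)), (441, np.int64(499), np.int64(269), np.int64(111)), (442, np.int64(499), np.int64(271), np.int64(111)), (443, np.int64(497), np.int64(274), np.int64(110)), (444, np.int64(497), np.int64(276), np.int64(111)), (445, np.int64(496), np.int64(279), np.int64(110)), (446, np.int64(496), np.int64(281), np.int64(
[... 2914 characters left out ...]
2), np.int64(104)), (443, np.int64(502), np.int64(275), np.int64(102)), (444, np.int64(506), np.int64(277), np.int64(105)), (445, np.int64(509), np.int64(278), np.int64(108)), (446, np.int64(504), np.int64(282), np.int64(104))]
198 [(439, np.int64(501), np.int64(266), np.int64(97)), (440, np.int64(501), np.int64(269), np.int64(97)), (441, np.int64(502), np.int64(271), np.int64(98)), (442, np.int64(504), np.int64(273), np.int64(100)), (443, np.int64(503), np.int64(275), np.int64(100)), (444, np.int64(505), np.int64(277), np.int64(101)), (445, np.int64(503), np.int64(280), np.int64(100))]
199 [(444, np.int64(503), np.int64(278), np.int64(97)), (445, np.int64(501), np.int64(281), np.int64(95))]
```

>>> {"method": "move_arm", "body": {"series": [{"dp": [8, -5.9, 0], "rotation": [0, 0, -0.08], "fingers": 0.35}, {"dp": [17, -12.55, 0], "rotation": [0, 0, -0.15], "fingers": 0.35}, {"dp": [17, -12.55, 0], "rotation": [0, 0, -0.15], "fingers": 0.35}, {"dp": [17, -12.55, 0], "rotation": [0, 0, -0.15], "fingers": 0.35}, {"dp": [17, -12.55, 0], "rotation": [0, 0, -0.15], "fingers": 0.35}, {"dp": [17, -12.55, 0], "rotation": [0, 0, -0.15], "fingers": 0.35}, {"dp": [17, -12.55, 0], "rotation": [0, 0, -0.15], "fingers": 0.35}, {"dp": [17, -12.55, 0], "rotation": [0, 0, -0.15], "fingers": 0.35}]}}

```text
clock: 3.67
eef_pos: [0.5014, 0.0569, 0.1285]
tcp_rot: [[-0.438, -0.899, -0.002], [-0.899, 0.438, 0.0], [0.0, 0.002, -1.0]]
contact_force: [0.0, 0.1, -3.0]
grip_width: 0.429
finger_force: 40.9
```

```bash
python3 - <<'E'
from h import *
go([.5027,.0574,.075],244.1)
p,d=robot.grab_frame('scene'); K,T=np.array(M["scene"]["intrinsics"]),np.array(M["scene"]["pose"])
v,u=np.mgrid[0:400,0:640]
c=np.stack([(u-K[0,2])/K[0,0]*d,(v-K[1,2])/K[1,1]*d,d],-1)@T[:3,:3].T+T[:3,3]
ok=(d>0)&(c[...,2]>.095)&(c[...,2]<.113)&(np.hypot(c[...,0]-.5027,c[...,1]-.0574)<.03)
q=c[ok]; s=q[(q[:,2]<.107)&(q[:,2]>.099)]
f=np.polyfit(s[:,1]-.0574,s[:,0],1); print("head face slope deg",np.degrees(np.arctan(f[0])),"x",f[1],"y range",s[:,1].min(),s[:,1].max(),len(s))
cv2.imwrite('pics/a3.png',cv2.resize(p[150:260,280:420],(700,550),interpolation=2))
E
```

```text
t 3.67 at [0.5014 0.0569 0.1285] ang -115.97 q6 -1.17 F [ 0.04  0.09 -2.97] M [0.004 0.002 0.009] grip 0.429 40.9
 dp [-0.11 -0.11  5.35] rot [ 0.002 -0.    -0.001]
head face slope deg -5.469573599739645 x 0.507382679966556 y range 0.03933330547188019 0.07357194036880696 45
```

View pics/a3.png

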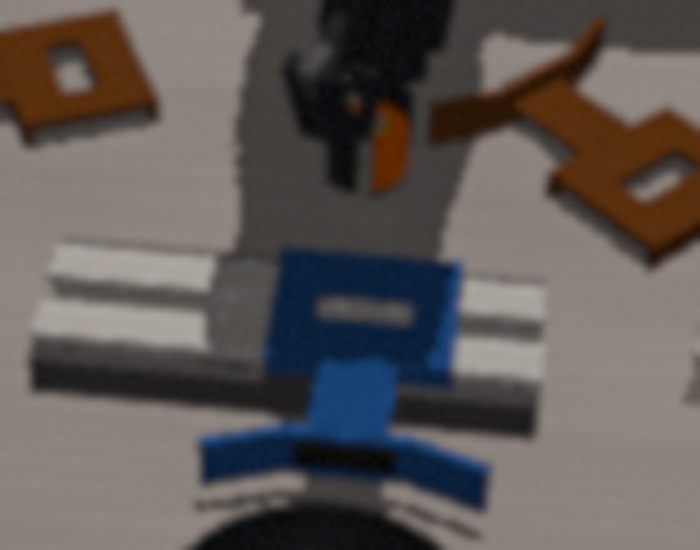

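```bash
python3 - <<'E'
from h import *
K,T=np.array(M["scene"]["intrinsics"]),np.array(M["scene"]["pose"])
def an(d,cx,cy,zt):
    v,u=np.mgrid[0:400,0:640]
    c=np.stack([(u-K[0,2])/K[0,0]*d,(v-K[1,2])/K[1,1]*d,d],-1)@T[:3,:3].T+T[:3,3]
    hb=zt-.029 # head bottom
    for lo,hi in((.002,.012),(.003,.010),(.004,.014)):
        ok=(d>0)&(abs(c[...,2]-hb-(lo+hi)/2)<(hi-lo)/2)&(np.hypot(c[...,0]-cx,c[...,1]-cy)<.022)&(c[...,0]>cx-.002)
        q=c[ok]; f=np.polyfit(q[:,1]-cy,q[:,0]-cx,1); print(len(q),"slope deg",round(np.degrees(np.arctan(f[0])),1),"face x",round(f[1]*1000,1),"y",np.round((q[:,1]-cy)[[0]]*1000,1),np.round((np.array([q[:,1].min(),q[:,1].max()])-cy)*1000,1))
an(np.load("s2.npy"),.4952,.2682,.1303)
ds=[robot.grab_frame('scene')[1] for _ in range(4)]
D=np.mean(ds,0); D[np.ptp(ds,0)>.02]=0
an(D,.5014,.0569,.1285); go([.5027,.0574,.075],244.1)
E
```

```text
63 slope deg 2.0 face x 5.7 y [-18.2] [-20.1  16.1]
52 slope deg 2.2 face x 5.5 y [-18.2] [-20.1  16.1]
57 slope deg 1.0 face x 5.5 y [-18.2] [-20.1  16.1]
60 slope deg -1.5 face x 6.1 y [-15.7] [-17.9  16.5]
52 slope deg -0.3 face x 6.1 y [-15.7] [-17.9  16.5]
51 slope deg -1.3 face x 5.7 y [-15.7] [-17.9  16.5]
t 3.92 at [0.5017 0.0579 0.1291] ang -115.81 q6 -1.17 F [-0.63  0.04 -2.95] M [ 0.019  0.003 -0.02 ] grip 0.43 40.9
 dp [ 0.   -0.11  5.41] rot [ 0.    -0.     0.002]
```

The hole and the head above it look aligned, with the hole at crop (365,310). I go down with force checks.

>>> {"method": "move_arm", "body": {"series": [{"dp": [0, -0.1, 2], "rotation": [0, 0, 0], "fingers": 0.35}, {"dp": [0, -0.1, 4], "rotation": [0, 0, 0], "fingers": 0.35}, {"dp": [0, -0.1, 5.5], "rotation": [0, 0, 0], "fingers": 0.35}, {"dp": [0, -0.1, 6.2], "rotation": [0, 0, 0], "fingers": 0.35}, {"dp": [0, -0.1, 6.2], "rotation": [0, 0, 0], "fingers": 0.35}]}}

```text
clock: 4.33
eef_pos: [0.5019, 0.057, 0.0661]
tcp_rot: [[-0.436, -0.9, -0.002], [-0.9, 0.436, 0.0], [0.001, 0.002, -1.0]]
contact_force: [-0.4, -0.4, -2.2]
grip_width: 0.433
finger_force: 41.0
```

```bash
python3 -c "
from h import *
go([.5027,.0574,.055],244.1)"
```

```text
t 4.33 at [0.5019 0.057  0.0661] ang -115.86 q6 -1.17 F [-0.45 -0.45 -2.22] M [ 0.026 -0.037  0.027] grip 0.433 41.0
 dp [-0.07 -0.06  1.11] rot [ 0.002 -0.001  0.001]
```

>>> {"method": "move_arm", "body": {"series": [{"dp": [-0.05, -0.05, 0.3], "rotation": [0, 0, 0], "fingers": 0.35}, {"dp": [-0.05, -0.05, 0.5], "rotation": [0, 0, 0], "fingers": 0.35}, {"dp": [-0.05, -0.05, 0.7], "rotation": [0, 0, 0], "fingers": 0.35}, {"dp": [-0.05, -0.05, 0.8], "rotation": [0, 0, 0], "fingers": 0.35}, {"dp": [-0.05, -0.05, 0.8], "rotation": [0, 0, 0], "fingers": 0.35}]}}

```text
clock: 4.75
eef_pos: [0.5036, 0.0566, 0.0595]
tcp_rot: [[-0.437, -0.899, 0.0], [-0.899, 0.437, -0.0], [-0.0, -0.0, -1.0]]
contact_force: [0.1, 0.6, -1.9]
grip_width: 0.434
finger_force: 41.0
```

```bash
python3 -c "
from h import *
go([.5027,.0574,.052],244.1)"
```

```text
t 4.75 at [0.5036 0.0566 0.0595] ang -115.92 q6 -1.17 F [ 0.06  0.55 -1.85] M [ 0.008 -0.047 -0.002] grip 0.434 41.0
 dp [-0.03  0.11  0.75] rot [-0.  0. -0.]
```

>>> {"method": "move_arm", "body": {"series": [{"dp": [0, 0, 0.15], "rotation": [0, 0, 0], "fingers": 0.35}, {"dp": [0, 0, 0.3], "rotation": [0, 0, 0], "fingers": 0.35}, {"dp": [0, 0, 0.45], "rotation": [0, 0, 0], "fingers": 0.35}, {"dp": [0, 0, 0.5], "rotation": [0, 0, 0], "fingers": 0.35}]}}

```text
clock: 5.08
eef_pos: [0.5034, 0.0566, 0.0541]
tcp_rot: [[-0.437, -0.899, -0.0], [-0.899, 0.437, -0.0], [0.0, 0.0, -1.0]]
contact_force: [-0.4, 0.6, -3.1]
grip_width: 0.427
finger_force: 41.0
```

```bash
python3 -c "
from h import *
go([.5027,.0574,.044],244.1)
go([.5027,.0574,.044],244.1)"
```

```text
t 5.08 at [0.5034 0.0566 0.0541] ang -115.92 q6 -1.17 F [-0.37  0.59 -3.1 ] M [-0.013 -0.054 -0.032] grip 0.427 41.0
 dp [-0.04  0.09  1.01] rot [ 0. -0. -0.]
t 5.08 at [0.5034 0.0566 0.0541] ang -115.92 q6 -1.17 F [-0.37  0.59 -3.1 ] M [-0.013 -0.054 -0.032] grip 0.427 41.0
 dp [-0.04  0.09  1.01] rot [ 0. -0. -0.]
```

No contact force, so the head is in the slot mouth. I continue down until the washer nearly rests on the stop.

>>> {"method": "move_arm", "body": {"series": [{"dp": [0, 0, 0.4], "rotation": [0, 0, 0], "fingers": 0.35}, {"dp": [0, 0, 0.7], "rotation": [0, 0, 0], "fingers": 0.35}, {"dp": [0, 0, 0.95], "rotation": [0, 0, 0], "fingers": 0.35}, {"dp": [0, 0, 1.1], "rotation": [0, 0, 0], "fingers": 0.35}, {"dp": [0, 0, 1.1], "rotation": [0, 0, 0], "fingers": 0.35}, {"dp": [0, 0, 1.1], "rotation": [0, 0, 0], "fingers": 0.35}]}}

```text
clock: 5.58
eef_pos: [0.5034, 0.0566, 0.0432]
tcp_rot: [[-0.437, -0.899, -0.0], [-0.899, 0.437, 0.0], [0.0, 0.0, -1.0]]
contact_force: [-0.3, 0.2, -2.6]
grip_width: 0.427
finger_force: 41.0
```

```bash
python3 -c "
from h import *
go([.5027,.0574,.0427],244.1)"
```

```text
t 5.58 at [0.5034 0.0566 0.0432] ang -115.91 q6 -1.17 F [-0.32  0.24 -2.58] M [ 0.003 -0.001  0.025] grip 0.427 41.0
 dp [-0.04  0.1   0.05] rot [ 0. -0. -0.]
```

>>> {"method": "move_arm", "body": {"series": [{"dp": [0, 0, 0.08], "rotation": [0, 0, 0], "fingers": 0.35}, {"dp": [0, 0, 0.08], "rotation": [0, 0, 0], "fingers": 0.35}, {"dp": [0, 0, 0.08], "rotation": [0, 0, 0.1], "fingers": 0.35}, {"dp": [0, 0, 0.08], "rotation": [0, 0, 0.2], "fingers": 0.35}, {"dp": [0, 0, 0.08], "rotation": [0, 0, 0.3], "fingers": 0.35}, {"dp": [0, 0, 0.08], "rotation": [0, 0, 0.4], "fingers": 0.35}, {"dp": [0, 0, 0.08], "rotation": [0, 0, 0.5], "fingers": 0.35}, {"dp": [0, 0, 0.08], "rotation": [0, 0, 0.6], "fingers": 0.35}]}}

```text
clock: 6.25
eef_pos: [0.5035, 0.0566, 0.0426]
tcp_rot: [[-0.871, -0.491, 0.0], [-0.491, 0.871, -0.0], [-0.0, -0.0, -1.0]]
contact_force: [0.3, -0.1, -2.7]
grip_width: 0.43
finger_force: 41.0
```

```bash
python3 -c "
from h import *
go([.5027,.0574,.0427],244.1)"
```

```text
t 6.25 at [0.5035 0.0566 0.0426] ang -150.57 q6 -0.56 F [ 0.27 -0.12 -2.73] M [0.029 0.081 0.018] grip 0.43 41.0
 dp [ 0.04  0.11 -0.01] rot [-0.     0.    -0.605]
```

>>> {"method": "move_arm", "body": {"series": [{"dp": [0, 0, 0], "rotation": [0, 0, 0.12], "fingers": 0.35}, {"dp": [0, 0, 0], "rotation": [0, 0, 0.24], "fingers": 0.35}, {"dp": [0, 0, 0], "rotation": [0, 0, 0.36], "fingers": 0.35}, {"dp": [0, 0, 0], "rotation": [0, 0, 0.48], "fingers": 0.35}, {"dp": [0, 0, 0], "rotation": [0, 0, 0.6], "fingers": 0.35}, {"dp": [0, 0, 0], "rotation": [0, 0, 0.7], "fingers": 0.35}, {"dp": [0, 0, 0], "rotation": [0, 0, 0.8], "fingers": 0.35}]}}

```text
clock: 6.83
eef_pos: [0.5036, 0.0566, 0.0426]
tcp_rot: [[-0.959, 0.283, 0.0], [0.283, 0.959, -0.0], [-0.0, 0.0, -1.0]]
contact_force: [0.0, -0.2, -1.5]
grip_width: 0.431
finger_force: 41.0
```

```bash
python3 -c "
from h import *
go([.5027,.0574,.0427],244.1)"
```

```text
t 6.83 at [0.5036 0.0566 0.0426] ang 163.58 q6 0.24 F [ 0.02 -0.24 -1.47] M [-0.066 -0.152  0.013] grip 0.431 41.0
 dp [ 0.11  0.05 -0.01] rot [-0.     0.    -1.405]
```

>>> {"method": "move_arm", "body": {"series": [{"dp": [0, 0, 0], "rotation": [0, 0, 0.08], "fingers": 0.35}, {"dp": [0, 0, 0], "rotation": [0, 0, 0.16], "fingers": 0.35}, {"dp": [0, 0, 0], "rotation": [0, 0, 0.24], "fingers": 0.35}, {"dp": [0, 0, 0], "rotation": [0, 0, 0.32], "fingers": 0.35}, {"dp": [0, 0, 0], "rotation": [0, 0, 0.4], "fingers": 0.35}]}}

```text
clock: 7.25
eef_pos: [0.5039, 0.0565, 0.0427]
tcp_rot: [[-0.774, 0.633, 0.001], [0.633, 0.774, -0.0], [-0.001, 0.0, -1.0]]
contact_force: [1.7, -0.6, -2.0]
grip_width: 0.433
finger_force: 41.0
```

```bash
cat >> h.py <<'E'
def tq(n=5):
    a=[]
    for _ in range(n):
        robot.grab_frame("top"); s=robot.read_state(); a.append(np.r_[s["wrist_torque"],s["contact_force"]])
    print("M,F mean",np.round(np.mean(a,0),3),"sd Mz",round(np.std(a,0)[2],3))
E
python3 -c "
from h import *
tq(); go([.5027,.0574,.0427],244.1)"
```

```text
M,F mean [-0.182 -0.469  0.154  1.745 -1.207 -1.637] sd Mz 0.011
t 7.5 at [0.5039 0.0566 0.0427] ang 141.11 q6 0.63 F [ 2.28 -1.54 -1.49] M [-0.169 -0.599  0.153] grip 0.429 41.0
 dp [ 0.14 -0.01 -0.  ] rot [-0.000e+00  1.000e-03 -1.798e+00]
```

>>> {"method": "move_arm", "body": {"series": [{"dp": [0, 0, 0], "rotation": [0, 0, 0.08], "fingers": 0.35}, {"dp": [0, 0, 0], "rotation": [0, 0, 0.16], "fingers": 0.35}, {"dp": [0, 0, 0], "rotation": [0, 0, 0.24], "fingers": 0.35}, {"dp": [0, 0, 0], "rotation": [0, 0, 0.32], "fingers": 0.35}, {"dp": [0, 0, 0], "rotation": [0, 0, 0.4], "fingers": 0.35}]}}

```text
clock: 7.92
eef_pos: [0.5035, 0.0562, 0.0425]
tcp_rot: [[-0.468, 0.884, -0.0], [0.884, 0.468, -0.001], [-0.001, -0.001, -1.0]]
contact_force: [0.2, -3.6, -0.9]
grip_width: 0.43
finger_force: 40.9
```

```bash
python3 -c "
from h import *
tq(3); go([.5027,.0574,.0427],244.1)"
```

```text
M,F mean [-1.011 -0.15   0.207  1.397 -5.248 -1.416] sd Mz 0.017
t 8.07 at [0.5035 0.0563 0.0425] ang 118.22 q6 1.03 F [ 1.2  -5.79 -0.7 ] M [-1.148 -0.113  0.183] grip 0.432 40.9
 dp [ 0.14 -0.01 -0.02] rot [-1.000e-03 -0.000e+00 -2.197e+00]
```

>>> {"method": "move_arm", "body": {"series": [{"dp": [-0.03, -0.02, 0], "rotation": [0, 0, 0.08], "fingers": 0.35}, {"dp": [-0.05, -0.02, 0], "rotation": [0, 0, 0.16], "fingers": 0.35}, {"dp": [-0.05, -0.02, 0], "rotation": [0, 0, 0.24], "fingers": 0.35}, {"dp": [-0.05, -0.02, 0], "rotation": [0, 0, 0.3], "fingers": 0.35}]}}

```text
clock: 8.4
eef_pos: [0.5031, 0.056, 0.0425]
tcp_rot: [[-0.188, 0.982, -0.001], [0.982, 0.188, -0.0], [-0.0, -0.001, -1.0]]
contact_force: [-2.6, -3.2, 0.4]
grip_width: 0.433
finger_force: 41.2
```

```bash
python3 -c "
from h import *
tq(3); go([.5027,.0574,.0427],244.1)"
```

```text
M,F mean [-0.738  0.485  0.2   -2.119 -3.767  1.656] sd Mz 0.014
t 8.55 at [0.5031 0.056  0.0425] ang 101.11 q6 1.33 F [-2.25 -4.21  1.94] M [-0.703  0.595  0.218] grip 0.425 41.2
 dp [ 0.14 -0.01 -0.02] rot [-0.000e+00 -1.000e-03 -2.496e+00]
```

>>> {"method": "move_arm", "body": {"series": [{"dp": [-0.04, -0.04, 0], "rotation": [0, 0, 0.07], "fingers": 0.35}, {"dp": [-0.04, -0.04, -0.02], "rotation": [0, 0, 0.14], "fingers": 0.35}, {"dp": [-0.04, -0.04, -0.02], "rotation": [0, 0, 0.2], "fingers": 0.35}, {"dp": [-0.04, -0.04, -0.02], "rotation": [0, 0, 0.25], "fingers": 0.35}]}}

```text
clock: 8.88
eef_pos: [0.5027, 0.0559, 0.0425]
tcp_rot: [[0.059, 0.998, -0.001], [0.998, -0.059, 0.001], [0.001, -0.001, -1.0]]
contact_force: [-3.4, -1.7, -0.5]
grip_width: 0.434
finger_force: 41.1
```

```bash
python3 -c "
from h import *
tq(3); go([.5027,.0574,.0427],244.1)"
```

```text
M,F mean [-0.113  0.589  0.218 -2.65  -0.267 -1.341] sd Mz 0.018
t 9.03 at [0.5027 0.0559 0.0425] ang 86.79 q6 1.58 F [-2.55  0.07 -1.69] M [-0.054  0.658  0.192] grip 0.431 41.1
 dp [ 0.15 -0.   -0.02] rot [ 0.000e+00 -2.000e-03 -2.746e+00]
```

>>> {"method": "move_arm", "body": {"series": [{"dp": [0, -0.03, 0], "rotation": [0, 0, 0.05], "fingers": 0.35}, {"dp": [0, -0.03, 0], "rotation": [0, 0, 0.1], "fingers": 0.35}, {"dp": [0, -0.03, 0], "rotation": [0, 0, 0.15], "fingers": 0.35}]}}

```text
clock: 9.28
eef_pos: [0.5024, 0.0559, 0.0425]
tcp_rot: [[0.207, 0.978, -0.001], [0.978, -0.207, 0.001], [0.0, -0.001, -1.0]]
contact_force: [-2.6, -0.2, -0.9]
grip_width: 0.431
finger_force: 41.0
```

```bash
python3 -c "
from h import *
tq(5); go([.5027,.0574,.0427],244.1)"
```

```text
M,F mean [ 0.168  0.774  0.219 -3.21   0.653 -2.015] sd Mz 0.019
t 9.53 at [0.5025 0.0559 0.0425] ang 78.13 q6 1.73 F [-3.72  0.43 -2.99] M [0.278 0.858 0.22 ] grip 0.428 41.0
 dp [ 0.15 -0.01 -0.02] rot [ 0.000e+00 -1.000e-03 -2.897e+00]
```

>>> {"method": "move_arm", "body": {"series": [{"dp": [0, -0.03, 0], "rotation": [0, 0, 0.05], "fingers": 0.35}, {"dp": [0, -0.03, 0], "rotation": [0, 0, 0.1], "fingers": 0.35}, {"dp": [0, -0.03, 0], "rotation": [0, 0, 0.15], "fingers": 0.35}]}}

```text
clock: 9.78
eef_pos: [0.5022, 0.056, 0.0425]
tcp_rot: [[0.353, 0.936, -0.001], [0.936, -0.353, 0.001], [0.0, -0.001, -1.0]]
contact_force: [-3.4, 2.0, -2.6]
grip_width: 0.43
finger_force: 40.9
```

```bash
python3 -c "
from h import *
tq(5); go([.5027,.0574,.0427],244.1)"
```

```text
M,F mean [ 0.462  0.956  0.204 -4.417  2.216 -2.923] sd Mz 0.019
t 10.03 at [0.5022 0.0559 0.0425] ang 69.54 q6 1.88 F [-4.99  2.97 -3.08] M [0.502 0.98  0.216] grip 0.433 40.9
 dp [ 0.15 -0.   -0.02] rot [ 0.000e+00 -1.000e-03 -3.047e+00]
```

>>> {"method": "move_arm", "body": {"series": [{"dp": [0, -0.06, 0], "rotation": [0, 0, 0.05], "fingers": 0.35}, {"dp": [0, -0.06, 0], "rotation": [0, 0, 0.1], "fingers": 0.35}, {"dp": [0, -0.06, 0], "rotation": [0, 0, 0.15], "fingers": 0.35}]}}

```text
clock: 10.28
eef_pos: [0.5019, 0.0561, 0.0425]
tcp_rot: [[0.488, 0.873, -0.0], [0.873, -0.488, 0.0], [0.0, -0.0, -1.0]]
contact_force: [-3.1, 2.4, -5.2]
grip_width: 0.432
finger_force: 40.8
```

```bash
python3 -c "
from h import *
tq(5); go([.5027,.0574,.0427],244.1)"
```

```text
M,F mean [ 0.48   0.655  0.235 -3.439  2.407 -5.67 ] sd Mz 0.028
t 10.53 at [0.5019 0.0561 0.0425] ang 60.91 q6 2.03 F [-3.78  2.4  -6.74] M [0.524 0.658 0.199] grip 0.431 40.8
 dp [ 0.16  0.   -0.02] rot [-0.000e+00  1.000e-03  3.086e+00]
```

>>> {"method": "move_arm", "body": {"series": [{"dp": [0, -0.03, 0.03], "rotation": [0, 0, 0.05], "fingers": 0.35}, {"dp": [0, -0.03, 0.03], "rotation": [0, 0, 0.1], "fingers": 0.35}, {"dp": [0, -0.03, 0.03], "rotation": [0, 0, 0.12], "fingers": 0.35}]}}

```text
clock: 10.78
eef_pos: [0.5018, 0.0562, 0.0425]
tcp_rot: [[0.59, 0.807, 0.0], [0.807, -0.59, 0.0], [0.0, -0.0, -1.0]]
contact_force: [-4.6, 1.8, -1.3]
grip_width: 0.43
finger_force: 41.2
```

```bash
python3 -c "
from h import *
tq(6); go([.5027,.0574,.0427],244.1)"
```

```text
M,F mean [ 0.585  0.884  0.255 -4.356  3.079 -1.786] sd Mz 0.014
t 11.08 at [0.5018 0.0562 0.0425] ang 54.01 q6 2.15 F [-4.66  2.86 -1.59] M [0.591 0.841 0.257] grip 0.427 41.2
 dp [ 0.15  0.   -0.02] rot [-0.     0.     2.966]
```

>>> {"method": "move_arm", "body": {"series": [{"dp": [0, -0.04, 0], "rotation": [0, 0, 0.05], "fingers": 0.35}, {"dp": [0, -0.04, 0], "rotation": [0, 0, 0.1], "fingers": 0.35}, {"dp": [0, -0.04, 0], "rotation": [0, 0, 0.12], "fingers": 0.35}]}}

```text
clock: 11.33
eef_pos: [0.5016, 0.0563, 0.0425]
tcp_rot: [[0.682, 0.731, 0.0], [0.731, -0.682, 0.0], [0.0, 0.0, -1.0]]
contact_force: [-3.4, 1.7, -2.1]
grip_width: 0.431
finger_force: 41.0
```

```bash
python3 -c "
from h import *
tq(6); go([.5027,.0574,.0427],244.1)"
```

```text
M,F mean [ 0.51   0.693  0.298 -3.287  2.386 -2.223] sd Mz 0.026
t 11.63 at [0.5016 0.0563 0.0424] ang 47.07 q6 2.27 F [-2.3   2.05 -1.46] M [0.551 0.721 0.283] grip 0.434 41.0
 dp [ 0.16  0.01 -0.03] rot [-0.    -0.     2.844]
```

>>> {"method": "move_arm", "body": {"series": [{"dp": [0, -0.03, 0], "rotation": [0, 0, 0.04], "fingers": 0.35}, {"dp": [0, -0.03, 0], "rotation": [0, 0, 0.08], "fingers": 0.35}, {"dp": [0, -0.03, 0], "rotation": [0, 0, 0.08], "fingers": 0.35}]}}

```text
clock: 11.88
eef_pos: [0.5014, 0.0565, 0.0424]
tcp_rot: [[0.739, 0.674, 0.0], [0.674, -0.739, -0.0], [0.0, 0.0, -1.0]]
contact_force: [-2.2, 2.0, -3.5]
grip_width: 0.433
finger_force: 41.0
```

```bash
python3 -c "
from h import *
tq(8); go([.5027,.0574,.0427],244.1)"
```

```text
M,F mean [ 0.28   0.391  0.286 -1.745  1.684 -2.979] sd Mz 0.031
t 12.28 at [0.5014 0.0565 0.0425] ang 42.43 q6 2.35 F [-1.25  1.96 -3.02] M [0.221 0.327 0.229] grip 0.43 40.9
 dp [ 0.16  0.01 -0.02] rot [-0.    -0.     2.763]
```

>>> {"method": "move_arm", "body": {"series": [{"dp": [0, -0.02, 0], "rotation": [0, 0, 0.05], "fingers": 0.35}, {"dp": [0, -0.02, 0], "rotation": [0, 0, 0.05], "fingers": 0.35}]}}

```text
clock: 12.45
eef_pos: [0.5013, 0.0566, 0.0425]
tcp_rot: [[0.772, 0.635, 0.0], [0.635, -0.772, -0.0], [0.0, 0.0, -1.0]]
contact_force: [-0.8, 0.4, -3.8]
grip_width: 0.426
finger_force: 40.9
```

```bash
python3 -c "
from h import *
tq(10); go([.5027,.0574,.0427],244.1)"
```

```text
M,F mean [-0.053 -0.006  0.321 -0.007 -0.324 -3.756] sd Mz 0.022
t 12.95 at [0.5013 0.0566 0.0424] ang 39.56 q6 2.4 F [ 1.4  -0.91 -4.17] M [-0.186 -0.175  0.33 ] grip 0.43 40.9
 dp [ 0.16  0.03 -0.03] rot [-0.000e+00 -1.000e-03  2.713e+00]
```

Torque is 0.32 N m, which is hand-tight. I release and lift away.

>>> {"method": "move_arm", "body": {"series": [{"dp": [0, 0, 0], "rotation": [0, 0, 0], "fingers": 0.7}, {"dp": [0, 0, 0], "rotation": [0, 0, 0], "fingers": 0.7}, {"dp": [0, 0, 0], "rotation": [0, 0, 0], "fingers": 0.7}, {"dp": [0, 0, 0], "rotation": [0, 0, 0], "fingers": 0.7}, {"dp": [0, 0, -2], "rotation": [0, 0, 0], "fingers": 0.7}, {"dp": [0, 0, -5], "rotation": [0, 0, 0], "fingers": 0.7}, {"dp": [0, 0, -9], "rotation": [0, 0, 0], "fingers": 0.7}, {"dp": [0, 0, -12], "rotation": [0, 0, 0], "fingers": 0.7}]}}

```text
clock: 13.62
eef_pos: [0.5011, 0.0567, 0.1649]
tcp_rot: [[0.771, 0.637, 0.001], [0.637, -0.771, -0.0], [0.001, 0.001, -1.0]]
contact_force: [1.4, 0.5, 0.1]
grip_width: 0.702
finger_force: 0.0
```

>>> {"method": "move_arm", "body": {"series": [{"dp": [-6, -6, -4], "rotation": [0, 0, 0], "fingers": 0.7}, {"dp": [-12, -10, -6], "rotation": [0, 0, 0], "fingers": 0.7}, {"dp": [-14, -10, -6], "rotation": [0, 0, 0], "fingers": 0.7}, {"dp": [-14, -10, -6], "rotation": [0, 0, 0], "fingers": 0.7}, {"dp": [-14, -10, -6], "rotation": [0, 0, 0], "fingers": 0.7}, {"dp": [-14, -10, -6], "rotation": [0, 0, 0], "fingers": 0.7}, {"dp": [-14, -10, -6], "rotation": [0, 0, 0], "fingers": 0.7}, {"dp": [-14, -10, -6], "rotation": [0, 0, 0], "fingers": 0.7}]}}

```text
clock: 14.28
eef_pos: [0.3302, 0.0446, 0.2224]
tcp_rot: [[0.771, 0.637, 0.001], [0.637, -0.771, -0.0], [0.001, 0.001, -1.0]]
contact_force: [-0.1, 0.1, 0.1]
grip_width: 0.701
finger_force: 0.0
```

```bash
python3 - <<'E'
from h import *
go([.5,.05,.2],40)
p,_=robot.grab_frame('scene'); q,_=robot.grab_frame('top')
a=cv2.resize(p[185:255,280:400],(600,350),interpolation=2); b=cv2.resize(q[180:230,240:360],(600,250),interpolation=2)
cv2.imwrite('pics/end.png',np.vstack([a,b]))
t0=cv2.imread('pics/top0.png')
for im in(t0,q):
    m,c=blobs(im,(100,120,40),(125,255,255),(240,150,330,235)); print([np.round(np.r_[cv2.boundingRect(k)],1) for k in c if cv2.contourArea(k)>300])
E
```

```text
t 14.28 at [0.3302 0.0446 0.2224] ang 39.53 q6 2.34 F [-0.11  0.13  0.09] M [ 0.003 -0.035  0.042] grip 0.701 0.0
 dp [13.44 10.39  2.26] rot [ 0.001 -0.001 -0.008]
[array([262, 159,  53,  64])]
[array([262, 159,  53,  64])]
```

View pics/end.png

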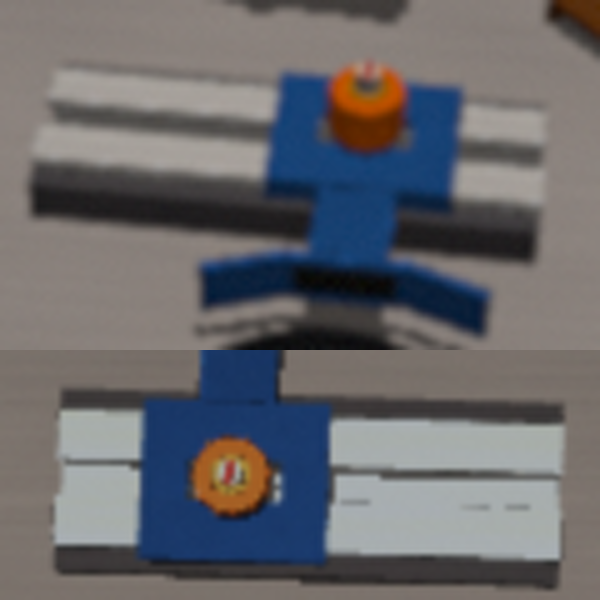

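The stop has not moved, and the stripe at crop (230,475) now lies across the slot, leaning slightly. I check its angle.

```bash
python3 - <<'E'
from h import *
q,_=robot.grab_frame('top'); t0=cv2.imread('pics/top0.png')
def an(im,cx,cy,n):
    a=im[cy-6:cy+7,cx-6:cx+7].astype(float); v,u=np.mgrid[-6:7,-6:7]
    B,G,R=a[...,0],a[...,1],a[...,2]
    w=np.clip(R-G-60,0,None)*(np.abs(B-G)<25)*(np.hypot(u,v)<4)   # red: G~B ; orange: G>>B
    w=w/w.sum(); mu,mv=(w*u).sum(),(w*v).sum(); c=np.cov(np.stack([u.ravel(),v.ravel()]),aweights=w.ravel())
    l,V=np.linalg.eigh(c); print(n,cx+mu,cy+mv,"eig",l.round(2),"angle from image up, cw+:",np.degrees(np.arctan2(V[0,1],-V[1,1])).round(1))
    print(np.round(w*100).astype(int)[2:11,2:11])
m,c=blobs(q,(3,130,60),(22,255,255),(270,195,310,220)); ys,xs=np.nonzero(m); cx,cy=(xs.min()+xs.max())//2,(ys.min()+ys.max())//2
an(q,int(cx),int(cy),"end"); an(t0,202,208,"start")
s=robot.read_state(); print(s["clock"])
E
```

```text
end 285.2442748091603 204.21374045801528 eig [0.17 1.16] angle from image up, cw+: -165.8
[[ 0  0  0  0  0  0  0  0  0]
 [ 0  0  0  0  0  0  0  0  0]
 [ 0  0  0  0 12 14  0  0  0]
 [ 0  0  0  0 26 11  0  0  0]
 [ 0  0  0  0 27  0  0  0  0]
 [ 0  0  0  0 10  0  0  0  0]
 [ 0  0  0  0  0  0  0  0  0]
 [ 0  0  0  0  0  0  0  0  0]
 [ 0  0  0  0  0  0  0  0  0]]
start 200.5754716981132 208.0 eig [0.   1.52] angle from image up, cw+: 90.0
[[ 0  0  0  0  0  0  0  0  0]
 [ 0  0  0  0  0  0  0  0  0]
 [ 0  0  0  0  0  0  0  0  0]
 [ 0  0  0  0  0  0  0  0  0]
 [ 0 20 27 28 25  0  0  0  0]
 [ 0  0  0  0  0  0  0  0  0]
 [ 0  0  0  0  0  0  0  0  0]
 [ 0  0  0  0  0  0  0  0  0]
 [ 0  0  0  0  0  0  0  0  0]]
14.4333
```

The stripe leans about 12° past square, within coarse-pixel error. The head's uncut corners stop it at about 4° past square on the cavity walls, which fits where the torque began. I hand in.

```bash
python3 -c "
from plant import robot
print(robot.sign_off())"
```

```text
the job is handed in; nothing more can be done
None
```

The job is handed in with the stop clamped where it stood: the T-bolt is through into the slot, turned across it, tightened to about 0.32 N m and released at 14 s. The red stripe read about 12° past square in a coarse picture, against the 16° limit. No verdict came back at hand-in.

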